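Crack open a stuck casting mould with a pry bar

TASK

The upper half of the aluminium casting mould is stuck on its guide posts. Set the toe of the pry bar in the notch with the bar resting across the fulcrum block, and lever the upper half gently all the way up until you feel it bear firmly on the stop collars, without forcing it against them; do not touch the mould with the gripper. Then take the bar out and leave it lying flat on the bench, clear of the mould and the block, and leave the other things on the bench alone.

Things in the scene. Friction and masses are not known exactly. Their poses are not given: they have to be found in the camera images.
- mould: The mould: a plain aluminium block, 100 mm deep (its x) by 140 mm wide (y), fixed to the bench; origin under its centre. Lower half 80 mm high, upper half 40 mm thick on top of it, stuck on four steel guide posts whose dark stop collars (20 mm across, top of all 140 mm up) stand 7 mm above the closed upper half. x points away from the front face with the notch, into the mould; z up.
- notch (a point): Centre of the mouth of the pry notch, in the mould's front face, 50 mm from its centre and 87 mm above the bench. The notch is cut in the underside of the upper half: 40 mm wide, 14 mm high (80 to 94 mm above the bench when closed), 32 mm deep. Axes: x points level into the notch, y across it, z up.
- top_half (a joint): Height of the upper half above its closed position, in m: 0 closed, 0.007 against the collars (a hard stop). It slides straight up and stays where it is left, the posts being tight. Raising it takes 35 to 45 N at the bar's toe, varying from mould to mould; at the collars the force rises steeply. Bearing firmly means 50 to 75 N at the toe, kept a moment; more harms the collars.
- ridge (a point): Middle of the rounded top ridge (radius 8 mm, 60 mm long along its y) of the loose steel fulcrum block (1.1 kg), 83 mm above the bench. The block stands in front of the notch, ridge 24 to 34 mm from the mould's front face; x points to the mould, z up. Its foot is 20 mm high and reaches 18 mm towards the mould and 38 mm away from it.
- bar_mid (a point): Centre (also half-way up) of the loose straight steel pry bar, 0.32 kg, 320 mm long, lying flat on the bench at the start. The shank is 14 mm wide and 10 mm thick. x runs along the bar towards the toe, z up. The centre of mass is within 8 mm of this point. Pressing down on the shank near the handle end (the end away from the toe) levers the toe up.
- bar_toe (a point): Middle of the very tip of the bar's flattened toe, 160 mm along x from the bar's centre. The toe is the last 34 mm of the bar: 24 mm wide, 6 mm thick, in the bar's mid-plane. Friction makes the force needed on the handle about a tenth more than the lever arms alone give.
- jar: Bystander: closed glass jar, 72 mm across, 100 mm high; origin under its centre. Leave it alone.
- tape: Bystander: short cardboard tube ring, 96 mm across, 25 mm high; origin under its centre. Leave it alone.
- hammer: Bystander: hammer, 260 mm long, lying along its x. Leave it alone.
- cup: Bystander: white plastic cup, 72 mm across, 90 mm high; origin under its centre. Leave it alone.
Mind the look-alikes: they are no part of the job. Of the things like the mould, leave any that is blue, brown or green; of the rest the smaller one is meant.

How it is judged:
By the outcome, as a careful person would: the job done as asked, in the order asked, and still so for the second after the job is handed in, with the robot touching nothing.
It also fails if it takes over 72 s, if anything falls off the work surface, if the arm or the gripper's body presses on something with over 40 N, if the wrist force passes 120 N, or if a joint passes its speed limit or range.

ROBOT

A 6-joint arm with a two-finger parallel gripper is mounted at the origin on the work surface. World frame = base frame: x ahead of the robot, y to its left, z up, the work surface at z = 0. Lengths are in m, angles in rad, forces in N, time in s.
With the tool pointing down it reaches from about 0.275 to 0.825 m from the base axis. Payload 4.9 kg.
Tool frame: the origin (TCP) lies midway between the tips of the shut fingers; the grasp point (between the pads) lies 19 mm behind it (bot.grip_depth is the distance from the TCP to the grasp point, in m); z points along the fingers, y is the line along which they close (so a half turn about z gives the same grasp; the last joint's range is limited). The gripper opens to 85 mm and grips with 20 to 120 N. Pads are 22 mm wide; open, the fingers measure 114 mm over their backs; the gripper's body (76 mm by 85 mm) begins 54 mm behind the grasp point. The pads swing forward as they close: fully open they stand 13 mm farther back than shut.
Start: joints at [-1.411, 0.326, -0.193, 1.052, 0, 1.437], TCP at [0.159, -0.526, 0.199] pointing down, gripper open.
Joint ranges: [-2.65, 2.65], [-0.97, 1.79], [-1.3, 1.35], [-1.93, 2.1], [-1.47, 1.37], [-3.14, 3.14]. Speed limits (rad/s): [2.57, 2.57, 3.14, 3.14, 3.14, 3.14].

INTERFACE

Orientations are given as a unit quaternion [w, x, y, z].
In Python, from cell import bot gives the robot as it stands. Calls block until the motion is done:
- bot.move_pose(position, orientation): joint-space move of the TCP to a pose.
- bot.move_linear(position, speed=0.15, rotation=None, until_force=None): straight line of the TCP; rotation=None keeps the orientation; speed is the mean speed in m/s. With until_force (N) it stops when the force on the tool has changed by that much, and returns True; else False.
- bot.goto_joints(angles): joint-space move.
- bot.set_gripper(opening, grasp_force=None): opening from 0.0 (shut) to 1.0 (fully open); grasp_force is the grip in N (None keeps the last); returns when the fingers have stopped.
- bot.wait(seconds).
- bot.solve_ik(position, orientation): joint angles nearest the present ones, or None.
- bot.camera(name): name is "scene" or "side" or "wrist"; returns the picture (384x512x3 uint8, red, green, blue); there is no depth.
- bot.calibration(name): a dict with "mtx" (3x3 intrinsics, pixels), "k1" (the pictures are not rectified: a ray, as slopes to the right and down, at radius r is drawn at 1 + k1 r^2 times it, then the intrinsics apply), "extrinsics" (4x4, takes a point from world to camera coordinates); the wrist camera has in their place "hand_eye" (4x4, takes a point from camera to tool coordinates, whose origin is the TCP and whose axes are the flange's). Camera axes: x right, y down, z forward; pixel columns grow to the right and rows downward; lengths in m; the calibration is good to about 2 mm. A picture is of the moment at which its call begins: read the wrist's pose just before it. calibration takes no time and is no camera call.
A pose or a line that the arm cannot do raises bot.PlanningError and nothing moves.
- bot.close_job(): hands the job in; it is judged then, once.
Trained networks look in the newest picture that a camera, given by its name, has taken for a name from the list of things; names that differ only in an ending like _2 or _b are one class to them, and where a whole thing is asked for, a point or a joint stands for the part that bears it (a point fixed in the world has none). Each returns a list of dicts, best first, with "confidence" (0 to 1); they miss things now and then, are a little off and sometimes report something else, mostly with a low value. They report only what shows in the picture. A call takes as long as a camera call. They do not tell look-alikes from the thing itself.
- bot.search_frame(camera, thing): "bbox" ([left, top, width, height] in pixels, round what is visible of it).
Readings, each from a call of its own:
- bot.read_clock(): time.
- bot.read_joint_positions(): joint angles.
- bot.read_joint_vel(): joint speeds.
- bot.read_joint_efforts(): joint torques, N m.
- bot.read_position(): TCP position.
- bot.read_tool_rot(): TCP orientation.
- bot.read_ft_force(): force on the tool from outside, world axes, zero at the start.
- bot.read_moment(): the same for the moment, N m.
- bot.read_gripper_width(): opening from 0.0 (shut) to 1.0 (fully open).
- bot.read_finger_force(): force on a finger pad.
Only numpy, scipy, OpenCV 4.12 (cv2) and the standard library are available. Lean on these libraries where they do the work, as an engineer would, in place of code of your own. Each camera call takes 0.05 s, during which the arm holds its last target. There are 200 camera calls.

## Working session

There is one attempt and no reset: what is moved stays moved. The work goes in short steps, each a Python script; the robot and the scene stay as the last script left them, time stands still between calls to the robot, and variables do not carry over. Pictures are saved under pics/ and viewed, at most 10 in all, crops included, and the job is handed in when it is done.

```bash
ls; mkdir -p pics
cat > h.py <<'E'
import numpy as np, cv2
from cell import bot
def snap(c,fn=None):
    im=bot.camera(c)
    if fn: cv2.imwrite('pics/'+fn,im[:,:,::-1])
    return im
def ray(c,px,T=None):
    """origin, dir (world) of pixel; T=world<-tool for wrist"""
    k=bot.calibration(c);K=np.array(k['mtx'])
    d=np.linalg.inv(K)@[px[0],px[1],1]; s=d[:2]
    r=np.linalg.norm(s)
    u=r
    for _ in range(30): u=r/(1+k['k1']*u*u)
    d=np.array([*(s*(u/r if r>0 else 1)),1])
    if 'extrinsics' in k: M=np.linalg.inv(np.array(k['extrinsics']))
    else: M=T@np.array(k['hand_eye'])
    return M[:3,3],M[:3,:3]@d
def onz(c,px,z,T=None):
    o,d=ray(c,px,T); return o+d*(z-o[2])/d[2]
def proj(c,P,T=None):
    k=bot.calibration(c);K=np.array(k['mtx'])
    M=np.array(k['extrinsics']) if 'extrinsics' in k else np.linalg.inv(T@np.array(k['hand_eye']))
    p=(M@np.array([*P,1]))[:3]; s=p[:2]/p[2]; s=s*(1+k['k1']*(s@s))
    return (K@[*s,1])[:2]
from scipy.spatial.transform import Rotation as R
def toolT():
    T=np.eye(4);T[:3,3]=bot.read_position();q=np.array(bot.read_tool_rot());T[:3,:3]=R.from_quat(q[[1,2,3,0]]).as_matrix();return T
def quat(M):
    q=R.from_matrix(M).as_quat(); return [q[3],q[0],q[1],q[2]]
E
python3 - <<'E'
from h import *
ims=[snap('scene'),snap('side')]
for c,im in zip(['scene','side'],ims):
    cv2.imwrite(f'pics/{c}0.png',im[:,:,::-1])
    for t in ['mould','notch','ridge','bar_mid','bar_toe','jar','tape','hammer','cup']:
        print(c,t,[(np.round(d['bbox']).tolist(),round(d['confidence'],2)) for d in bot.search_frame(c,t)])
    k=bot.calibration(c);print(np.round(np.linalg.inv(np.array(k['extrinsics'])),2).tolist())
print(bot.calibration('wrist'),bot.read_clock(),bot.read_tool_rot())
E
```

```text
pics
scene mould [([212.0, 72.0, 54.0, 71.0], 0.86), ([83.0, 173.0, 90.0, 92.0], 0.79), ([176.0, 156.0, 48.0, 62.0], 0.78), ([170.0, 210.0, 55.0, 74.0], 0.71), ([248.0, 274.0, 59.0, 75.0], 0.64)]
scene notch [([83.0, 174.0, 88.0, 89.0], 0.92), ([209.0, 70.0, 55.0, 74.0], 0.77), ([175.0, 156.0, 51.0, 59.0], 0.74), ([167.0, 215.0, 60.0, 68.0], 0.72), ([246.0, 271.0, 58.0, 76.0], 0.72)]
scene ridge [([211.0, 190.0, 22.0, 32.0], 0.56)]
scene bar_mid [([260.0, 182.0, 76.0, 46.0], 0.56)]
scene bar_toe [([259.0, 178.0, 79.0, 47.0], 0.79), ([362.0, 278.0, 34.0, 35.0], 0.25)]
scene jar [([330.0, 236.0, 29.0, 34.0], 0.94), ([362.0, 279.0, 35.0, 36.0], 0.7)]
scene tape [([359.0, 278.0, 37.0, 35.0], 0.92)]
scene hammer [([118.0, 140.0, 56.0, 39.0], 0.82)]
scene cup [([196.0, 130.0, 20.0, 34.0], 0.89), ([119.0, 139.0, 52.0, 37.0], 0.45), ([359.0, 281.0, 38.0, 30.0], 0.23)]
[[-0.49, 0.67, -0.56, 1.16], [0.87, 0.39, -0.31, 0.36], [0.01, -0.64, -0.77, 0.99], [0.0, 0.0, 0.0, 1.0]]
side mould [([177.0, 87.0, 57.0, 56.0], 0.95), ([173.0, 136.0, 43.0, 46.0], 0.93), ([120.0, 186.0, 52.0, 52.0], 0.93), ([
[... 681 characters left out ...]
 0.19, 0.18], [-0.3, 0.73, -0.62, 1.05], [0.0, -0.65, -0.76, 1.38], [0.0, 0.0, 0.0, 1.0]]
{'mtx': array([[312.34324268,   0.        , 256.39589646],
       [  0.        , 312.34324268, 194.68827319],
       [  0.        ,   0.        ,   1.        ]]), 'k1': 0.009292118086905693, 'hand_eye': array([[ 7.68339562e-06, -9.48180327e-01, -3.17732697e-01,
         8.19753993e-02],
       [ 9.99999970e-01,  8.44608956e-05, -2.27866898e-04,
         5.79301684e-04],
       [ 2.42894898e-04, -3.17732686e-01,  9.48180300e-01,
        -1.73917130e-01],
       [ 0.00000000e+00,  0.00000000e+00,  0.00000000e+00,
         1.00000000e+00]])} 1.0 [1.29178654e-05 9.89231156e-01 1.46361602e-01 2.10944498e-05]
```

View pics/scene0.png

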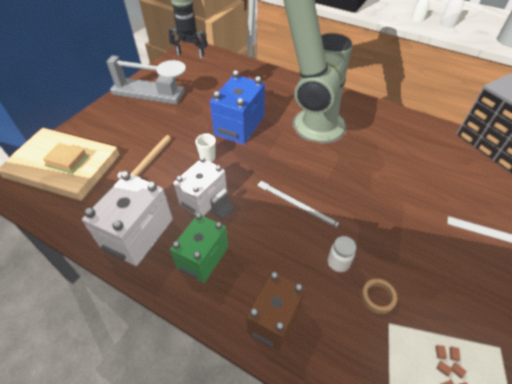

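View pics/side0.png

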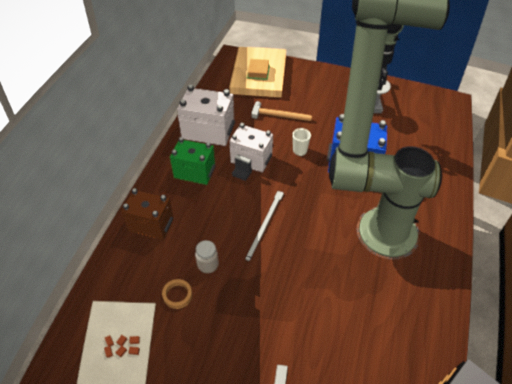

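Candidates for the mould in the scene image: blue (238,108), large grey (130,217), small grey (201,187), green (199,248) and brown (275,311). The small grey one, with the dark fulcrum block at (222,205), is the one meant. Bar runs from (260,184) to (336,223). I'll check this in a close crop and get rough positions.

Run:
```python
from h import *
a=cv2.imread('pics/scene0.png')[125:245,160:345]; b=cv2.imread('pics/side0.png')[110:270,200:310]
a=cv2.resize(a,None,fx=3,fy=3,interpolation=2);b=cv2.resize(b,None,fx=2.25,fy=2.25,interpolation=2)
o=np.zeros((360,555+b.shape[1],3),np.uint8);o[:360,:555]=a;o[:b.shape[0],555:]=b
cv2.imwrite('pics/crop1.png',o)
for c,ps in dict(scene=[(260,184),(336,223)],side=[(280,193),(249,259)]).items():
    for p in ps: print(c,p,onz(c,p,.005).round(3))
print('mould top',onz('scene',(201,172),.12).round(3),onz('side',(251,138),.12).round(3))
print('ridge',onz('scene',(222,194),.083).round(3),onz('side',(242,157),.083).round(3))
for n,p in dict(jar=(207,270),cup=(301,153),green=(192,150),big=(205,115),brown=(150,203)).items(): print(n,onz('side',p,0 if n in('jar','cup') else .12).round(3))
```

```text
scene (260, 184) [ 0.426 -0.05   0.005]
scene (336, 223) [0.447 0.257 0.005]
side (280, 193) [ 0.422 -0.052  0.005]
side (249, 259) [0.445 0.259 0.005]
mould top [ 0.565 -0.197  0.12 ] [ 0.581 -0.19   0.12 ]
ridge [ 0.585 -0.104  0.083] [ 0.594 -0.117  0.083]
jar [0.567 0.341 0.   ]
cup [ 0.397 -0.287  0.   ]
green [ 0.773 -0.061  0.12 ]
big [ 0.8   -0.262  0.12 ]
brown [0.815 0.218 0.12 ]
```

View pics/crop1.png

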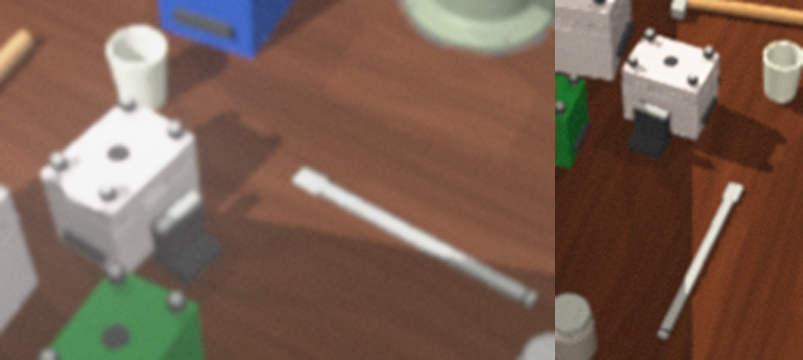

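The crop confirms the small light-grey mould, about centre (620,70) in the right part. The fulcrum with its light ridge stands before its right-hand face. The bar's flared toe is at the mould end, near world (0.424,-0.051), and the handle is near (0.446,0.258). Next I'll look from the wrist.

Run:
```python
from h import *
import pickle
def M(tx): 
    tx=np.array([*tx,0.]);tx/=np.linalg.norm(tx); z=np.array([0,0,-1.]);return np.stack([tx,np.cross(z,tx),z],1)
out=[]
for n,(p,tx) in dict(m=((.585,-.15,.30),(0,1)),b=((.435,.06,.34),(0.07,1))).items():
    for s in (1,-1):
        j=bot.solve_ik(p,quat(M(np.array(tx)*s)));print(n,s,None if j is None else np.round(j,2))
bot.move_pose((.585,-.15,.30),quat(M((0,1)))); bot.wait(.3)
T1=toolT();snap('wrist','w1.png')
for t in ['mould','notch','ridge']: print(t,[(np.round(d['bbox']).tolist(),round(d['confidence'],2)) for d in bot.search_frame('wrist',t)])
bot.move_pose((.435,.06,.34),quat(M((.07,1)))); bot.wait(.3)
T2=toolT();snap('wrist','w2.png')
pickle.dump((T1,T2),open('T.pkl','wb'));print(bot.read_clock(),bot.read_ft_force())
```

```text
m 1 [-0.37  0.39  0.16  1.34  0.    1.2 ]
m -1 [-0.37  0.39  0.16  1.34  0.   -1.94]
b 1 [-0.03  0.06 -0.17  1.34  0.    1.61]
b -1 [-0.03  0.06 -0.17  1.34  0.   -1.53]
mould [([338.0, 22.0, 170.0, 106.0], 0.8), ([329.0, 188.0, 183.0, 153.0], 0.72), ([195.0, 141.0, 119.0, 101.0], 0.7), ([2.0, 186.0, 81.0, 152.0], 0.68)]
notch [([193.0, 139.0, 124.0, 101.0], 0.9), ([0.0, 188.0, 82.0, 154.0], 0.89), ([339.0, 22.0, 173.0, 107.0], 0.8), ([330.0, 188.0, 179.0, 151.0], 0.67)]
ridge [([236.0, 94.0, 50.0, 46.0], 0.73), ([130.0, 0.0, 19.0, 85.0], 0.55), ([193.0, 141.0, 123.0, 104.0], 0.3)]
4.9417 [-0.70797346 -0.55840609 -0.25628577]
```

```bash
python3 -c "
import cv2
for n in '12':
    a=cv2.imread(f'pics/w{n}.png');cv2.imwrite(f'pics/w{n}b.png',cv2.resize(a,(800,600),interpolation=2))"
```

```text
(no output)
```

View pics/w1b.png

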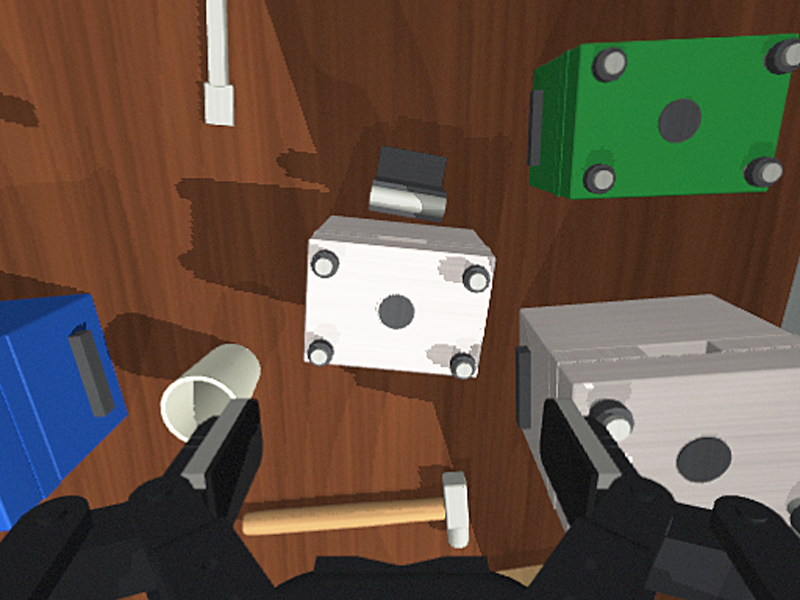

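View pics/w2b.png

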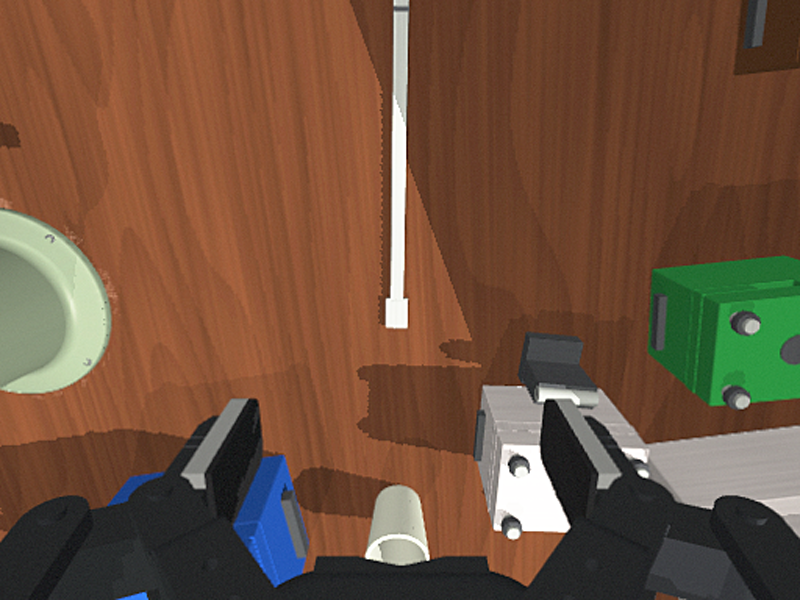

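Wrist picture 1: the target mould's top face has corners near (309,238), (495,257), (477,377) and (304,361), in 800 px coordinates. The fulcrum's ridge runs from (371,190) to (445,206). Picture 2: bar toe tip at (397,327), shank going up to (400,10).

Run:
```python
from h import *
import pickle
T1,T2=pickle.load(open('T.pkl','rb')); s=1.5625
g=lambda T,p,z: onz('wrist',np.array(p)/s,z,T)[:2]
c=np.array([g(T1,p,.12) for p in [(309,238),(495,257),(477,377),(304,361)]])
print('corners',c.round(4).tolist(),'ctr',c.mean(0).round(4),[np.linalg.norm(c[i]-c[(i+1)%4]).round(4) for i in range(4)])
k=np.array([g(T1,p,.14) for p in [(323,264),(476,279),(462,368),(319,352)]])
print('collars',k.round(4).tolist(),'ctr',k.mean(0).round(4))
for q in (c,k):
    v=(q[1]-q[0]+q[2]-q[3]);v/=np.linalg.norm(v);print('yaxis?',v,'into',[v[1],-v[0]])
r=np.array([g(T1,p,.083) for p in [(371,190),(445,206)]]);print('ridge',r.round(4).tolist(),r.mean(0),np.linalg.norm(r[0]-r[1]))
print('toe',g(T2,(397,327),.005),g(T1,(219,125),.005),'shank',g(T2,(400,12),.01),g(T2,(398.5,200),.01))
```

```text
corners [[0.5182, -0.1366], [0.6551, -0.1509], [0.6465, -0.2495], [0.5083, -0.2353]] ctr [ 0.582  -0.1931] [np.float64(0.1376), np.float64(0.099), np.float64(0.139), np.float64(0.0992)]
collars [[0.5307, -0.1512], [0.6386, -0.1622], [0.6314, -0.2318], [0.5243, -0.2186]] ctr [ 0.5813 -0.191 ]
yaxis? [ 0.99465774 -0.10322784] into [np.float64(-0.10322783685281334), np.float64(-0.9946577369621619)]
yaxis? [ 0.99369852 -0.11208595] into [np.float64(-0.11208594624958004), np.float64(-0.9936985159762171)]
ridge [[0.562, -0.1058], [0.6203, -0.1182]] [ 0.59117848 -0.11203239] 0.059586982568957565
toe [ 0.42329298 -0.05589704] [ 0.4217542  -0.05596683] shank [0.44857745 0.25008607] [0.4351302  0.08366224]
```

```bash
cat >> h.py <<'E'
d=np.array([-.107,-.994,0]);d/=np.linalg.norm(d)      # into mould
u0=np.array([-.083,-.9965,0]);u0/=np.linalg.norm(u0)  # bar at start
C0=np.array([.4358,.1034,.005]); RID=np.array([.591,-.112,.083]); FACE=np.array([.582,-.192,.0])-.05*d
GB=.120; HB=.004   # grasp behind bar centre; bar centre behind TCP
def pose(toe,u,pitch):
    """TCP position, quat for bar toe tip at toe, level heading u, toe pitched up by pitch"""
    b=u*np.cos(pitch)+np.array([0,0,np.sin(pitch)])
    tx=-b; y=np.cross([0,0,-1.],-u); y/=np.linalg.norm(y); z=np.cross(tx,y)
    G=toe-(.160+GB)*b
    return G+z*HB, quat(np.stack([tx,y,z],1))
def toe_of(T): return T[:3,3]-HB*T[:3,2]-(.16+GB)*T[:3,0]
E
python3 - <<'E'
from h import *
p,q=pose(C0+.16*u0,u0,0); print(p)
p[2]=.001
bot.set_gripper(.33,110)
bot.move_pose(p+[0,0,.12],q)
bot.move_linear(p+[0,0,.02],.2)
print('hit',bot.move_linear(p,.05,until_force=8),bot.read_position())
bot.set_gripper(0,110)
print(bot.read_gripper_width(),bot.read_finger_force(),bot.read_ft_force())
bot.move_linear(p+[0,0,.05],.06);bot.wait(.3)
print(bot.read_ft_force(),bot.read_moment(),bot.read_position())
bot.move_linear(p+[0,0,.14],.15);bot.wait(.3)
F,Mo=bot.read_ft_force(),bot.read_moment();print(F,Mo,bot.read_position(),bot.read_gripper_width(),bot.read_clock())
a=snap('side')[90:290,180:330];b=snap('scene')[120:270,200:400]
cv2.imwrite('pics/lift.png',np.hstack([cv2.resize(a,(375,500)),cv2.resize(b,(400,300)) if 0 else cv2.copyMakeBorder(cv2.resize(b,(400,300)),0,200,0,0,0)])[:,:,::-1])
T=toolT();t=toe_of(T);print('toe exp px side',proj('side',t),'scene',proj('scene',t),t)
for c in('side','scene'):print([(np.round(x['bbox']).tolist(),round(x['confidence'],2)) for x in bot.search_frame(c,'bar_toe')])
E
```

```text
[0.44576049 0.2229859  0.001     ]
hit False [0.44547415 0.2229391  0.00074877]
-0.002115647025043191 0.0 [0.17062757 0.34144071 0.67979385]
[-0.70824364  0.27267128  0.16076044] [ 0.02463777  0.03854902 -0.0429426 ] [0.44553314 0.22290026 0.05069463]
[ 0.09276529 -0.08645457  0.56920683] [ 0.04412486 -0.03061573 -0.016385  ] [0.44525037 0.22279673 0.14024232] 0.0018841077552677519 10.5
toe exp px side [281.92772754 167.36608291] scene [259.29445853 155.69949047] [ 0.42227414 -0.056115    0.14465852]
[([246.0, 188.0, 37.0, 73.0], 0.71)]
[([258.0, 177.0, 80.0, 47.0], 0.96)]
```

View pics/lift.png

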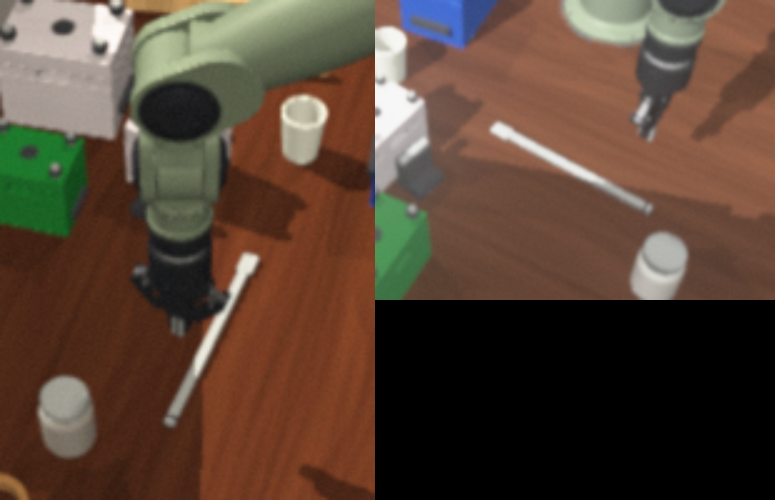

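The bar still lies unmoved, handle end at side px (248,258), and the fingers shut on nothing. I'll check where the hovering fingertips appear against the estimate.

Run:
```python
from h import *
T=toolT();print(T.round(3))
for c in('side','scene'): print(c,'tcp',proj(c,T[:3,3]),'grasp on bar',proj(c,C0-.12*u0),'handle',proj(c,C0-.16*u0),'toe',proj(c,C0+.16*u0))
im=snap('wrist','w3.png'); print('wrist: tcp',proj('wrist',T[:3,3],T)*1.5625,'graspbar',proj('wrist',C0-.12*u0,T)*1.5625,'handle',proj('wrist',C0-.16*u0,T)*1.5625)
cv2.imwrite('pics/w3b.png',cv2.resize(im,(800,600))[:,:,::-1])
```

```text
[[ 0.083  0.997 -0.     0.446]
 [ 0.997 -0.083 -0.     0.223]
 [-0.    -0.    -1.     0.141]
 [ 0.     0.     0.     1.   ]]
side tcp [251.86768167 227.69301908] grasp on bar [251.92432685 250.33232234] handle [247.42888249 259.55233193] toe [280.13241909 192.22130846]
scene tcp [333.43137259 193.58558651] grasp on bar [326.68929556 218.58996304] handle [337.27764368 224.21449502] toe [258.99409355 182.62962856]
wrist: tcp [399.52911686 360.12810375] graspbar [400.18115145 271.61648608] handle [400.16110516 209.8951508 ]
```

View pics/w3b.png

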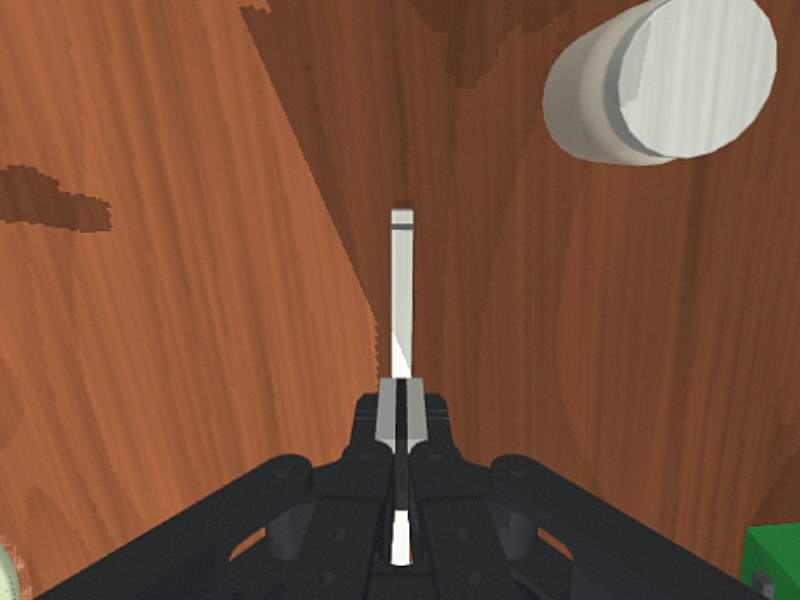

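The lateral alignment is right, with the bar and the fingers both at column 401. But the fingertips show at row 378 instead of 360, about 13 mm short of the TCP, so they closed above the bar. I'll descend by feel instead.

Run:
```python
from h import *
p,q=pose(C0+.16*u0,u0,0)
bot.set_gripper(.27,110)
p[2]=.02;bot.move_linear(p,.2)
p[2]=-.022;print('hit',bot.move_linear(p,.02,until_force=5),bot.read_position(),bot.read_ft_force())
zc=bot.read_position()[2]
p[2]=zc+.003;bot.move_linear(p,.05)
bot.set_gripper(0,110);bot.wait(.2)
print(bot.read_gripper_width(),bot.read_finger_force(),bot.read_ft_force(),bot.read_position())
```

```text
hit False [ 0.44583993  0.2230205  -0.02191242] [ 0.94136338 -0.37712076 -0.32828348]
-0.0012150912283680345 0.0 [-0.9837909   0.04518803 -0.97052675] [ 0.4457521   0.22298799 -0.01894369]
```

Run:
```python
from h import *
im=snap('wrist');s=snap('side')[180:300,190:310]
cv2.imwrite('pics/w4.png',np.hstack([im,cv2.copyMakeBorder(cv2.resize(s,(288,288)),0,96,0,0,0)])[:,:,::-1])
print(bot.read_clock(),bot.read_joint_positions())
```

```text
15.0083 [ 3.15625901e-01  4.98006249e-01 -5.87373993e-01  4.85388614e-01
 -6.76919415e-06  1.96952726e+00]
```

View pics/w4.png

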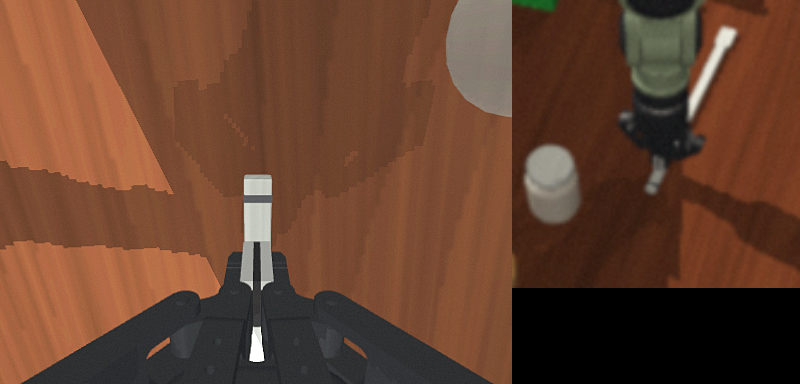

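The tips are visibly still above the bar, with the pads overlapping it at rows 242–280 and not straddling it. Camera and side view agree that the real fingertips sit about 36 mm behind the nominal TCP. I'll keep descending by feel and use the measured offset.

Run:
```python
from h import *
p,q=pose(C0+.16*u0,u0,0)
bot.move_linear([p[0],p[1],0.],.1)
bot.set_gripper(.27,110)
bot.move_linear([p[0],p[1],-.02],.1)
print('hit',bot.move_linear([p[0],p[1],-.06],.02,until_force=5),bot.read_position(),bot.read_ft_force(),bot.read_clock())
```

```text
hit True [ 0.44580171  0.22298378 -0.03205502] [-0.87642134 -0.21478796  5.79276247] 16.9333
```

Run:
```python
from h import *
p=np.array(bot.read_position());p[2]+=.002
bot.move_linear(p,.05)
bot.set_gripper(0,110);bot.wait(.2)
print(bot.read_gripper_width(),bot.read_finger_force(),bot.read_ft_force(),bot.read_position(),bot.read_clock())
```

```text
0.11901645896405029 108.0256998538971 [-1.06960407 -1.11188652  5.14216485] [ 0.44574714  0.2229419  -0.0297824 ] 17.6417
```

Run:
```python
from h import *
p=np.array(bot.read_position())
bot.move_linear(p+[0,0,.03],.06);bot.wait(.2)
print(bot.read_ft_force(),bot.read_gripper_width())
bot.move_linear(p+[0,0,.17],.2);bot.wait(.3)
F=np.mean([bot.read_ft_force() for _ in range(10)],0);Mo=np.mean([bot.read_moment() for _ in range(10)],0)
print(F,Mo,bot.read_position(),bot.read_gripper_width(),bot.read_clock())
a=snap('side')[90:290,180:330];b=snap('scene')[120:270,200:400]
cv2.imwrite('pics/lift2.png',np.hstack([cv2.resize(a,(375,500)),cv2.copyMakeBorder(cv2.resize(b,(400,300)),0,200,0,0,0)])[:,:,::-1])
import h; T=toolT();h.HB=.0348;t=toe_of(T);e=t+.32*T[:3,0];print('px in crop: toe',(proj('side',t)-[180,90])*2.5,(proj('scene',t)-[200,120])*2+[375,0],'end',(proj('side',e)-[180,90])*2.5,(proj('scene',e)-[200,120])*2+[375,0])
for c in('side','scene'):print([(np.round(x['bbox']).tolist(),round(x['confidence'],2)) for x in bot.search_frame(c,'bar_toe')])
```

```text
[-0.76150902  0.1158325  -4.02601468] 0.1164988229916015
[-0.61906682 -0.77510074 -4.00179676] [ 0.36787949 -0.05933662  0.02104322] [0.44515358 0.22273471 0.1393135 ] 0.1139850581141817 19.65
px in crop: toe [255.81242794 178.96206194] [493.68100381  58.52578597] end [167.4664957  353.01738576] [669.60547806 144.96620676]
[([244.0, 160.0, 45.0, 73.0], 0.71)]
[([257.0, 144.0, 94.0, 52.0], 0.84)]
```

View pics/lift2.png

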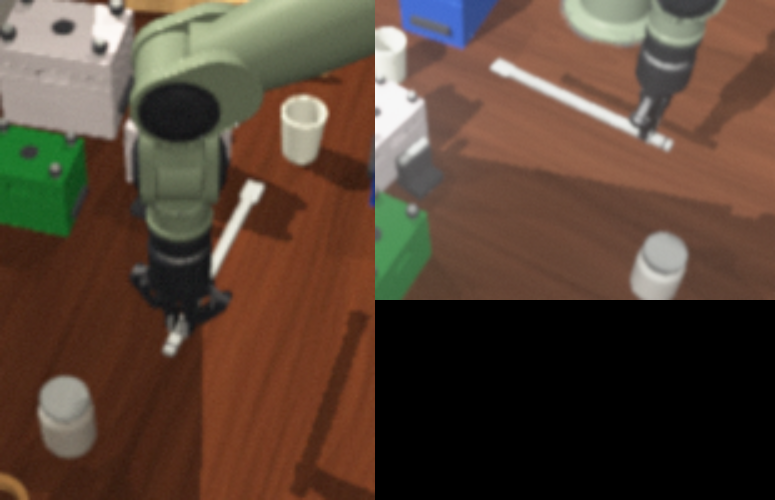

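The bar is held. The toe appears 1.5–3.5 px lower than a rigid grip predicts (seen near (257,183) and (494,66) in the crop), so it sags slightly. I'll fit the sag from the pictures.

```bash
sed -i 's/HB=.004 /HB=.0348 /' h.py
cat >> h.py <<'E'
from scipy.optimize import least_squares
def barfit(plot=False):
    """fit held bar: sag about grasp (rad, toe-up +), yaw, slide along bar; from white toe masks in scene+side"""
    T=toolT(); obs={}
    G=T[:3,3]-HB*T[:3,2]; b=-T[:3,0]; y=T[:3,1]
    up=np.array([0,0,1.]);
    for c in('scene','side'):
        im=bot.camera(c).astype(int); t0=proj(c,G+.28*b); s0=proj(c,G+.12*b)
        m=(im.min(2)>140)&(im.max(2)-im.min(2)<45); m=m.astype(np.uint8)
        vv,uu=np.nonzero(m); P=np.stack([uu,vv],1).astype(float)
        ax=(t0-s0);L=np.linalg.norm(ax);ax/=L;n=np.array([-ax[1],ax[0]])
        a=(P-s0)@ax; e=(P-s0)@n; k=(a>0)&(a<L+6)&(abs(e)<7); obs[c]=(s0,ax,n,a[k],e[k])
    def model(x,c,l): 
        bb=b*np.cos(x[0])-T[:3,2]*np.sin(x[0]); bb=bb*np.cos(x[1])+y*np.sin(x[1]); return proj(c,G+(l+x[2])*bb)
    def res(x):
        r=[]
        for c,(s0,ax,n,a,e) in obs.items():
            pts=np.array([model(x,c,l) for l in (.12,.28)])-s0; A=pts@ax; E=pts@n
            r+=[np.median(e[(a>i)&(a<i+4)])-np.interp(i+1.5,A,E) for i in np.arange(2,a.max()-4,4)]
            r+=[(np.percentile(a,99.5)+.5-A[1])]
        return np.array(r)
    s=least_squares(res,[0,0,0],loss='soft_l1',x_scale=[.01,.01,.002]);return s.x,np.round(res(s.x),1)
E
python3 - <<'E'
from h import *
print(barfit())
q=bot.read_tool_rot();print(q)
E
```

```text
(array([-0.02357406,  0.00911076,  0.00268822]), array([ 0.2, -0.1, -0.2,  0.2, -0.2, -0.1,  0.1,  0.2, -0.1, -0. , -0.1,
       -0.3, -0.4, -0. , -0. , -0. , -0. , -0. ,  0.2,  0.2,  0.3]))
[-1.99351828e-04  7.35862631e-01  6.77130655e-01 -4.75013362e-04]
```

```bash
sed -i 's/GB=.120; /GB=.1227;/' h.py
cat >> h.py <<'E'
SAG=-.0236; YAW=.009; UP=np.array([0,0,1.])
def P(toe,th):
    # tool pose so that bar has toe there at pitch th along d. Tool pitched by th-SAG, toe offset handled via grasp point
    p=th-SAG; L=.16+GB
    b=d*np.cos(th)+UP*np.sin(th); G=toe-L*b
    bt=d*np.cos(p)+UP*np.sin(p); tx=-bt; y=np.cross(-UP,-d); z=np.cross(tx,y)
    M=R.from_rotvec([0,0,YAW]).as_matrix()@np.stack([tx,y,z],1)
    return G+M[:,2]*HB, quat(M)
def wr(n=15):
    return np.mean([np.r_[bot.read_ft_force(),bot.read_moment()] for _ in range(n)],0)
E
python3 - <<'E'
from h import *
F0=FACE-d*.006
def at(dep,z,th): return P(FACE+d*dep+UP*z,th)
for a in [(-.006,.165,-.09),(-.006,.0865,-.09),(.02,.0865,-.09),(.02,.1,.2)]:
    p,q=at(*a);print(a,p.round(3),np.round(bot.solve_ik(p,q),2))
p,q=at(-.006,.165,-.09);bot.move_pose(p,q);bot.wait(.2)
print(barfit()); t=bot.read_clock(); w=wr(30); print(w.round(2),bot.read_clock()-t, bot.read_clock())
np.save('w0.npy',w)
T1=toolT();print(np.round(T1[:3,3]-p,4))
E
```

```text
(-0.006, 0.165, -0.09) [0.618 0.146 0.156] [ 0.08  0.5  -0.04  1.02  0.07  1.75]
(-0.006, 0.0865, -0.09) [0.618 0.146 0.077] [ 0.08  0.57 -0.14  0.85  0.07  1.75]
(0.02, 0.0865, -0.09) [0.616 0.12  0.077] [ 0.04  0.55 -0.17  0.84  0.07  1.71]
(0.02, 0.1, 0.2) [0.614 0.106 0.01 ] [ 0.17  0.69 -0.13  0.81 -0.22  1.84]
(array([-0.01109212,  0.00506537,  0.02697207]), array([-0.4, -0.7, -0.2, -0.7, -0.3, -0.5, -1.6, -1.6,  0.6,  0.6,  1.1,
        1. , -0.8, -0.4,  0.7,  0.9, -0. ,  0.2, -0.3,  0.4, -0.2, -0.8,
        1.8]))
[ 0.54  0.42 -2.03  0.2  -0.04  0.02] 0.0 21.0333
[-0.0007  0.0008  0.0003]
```

```bash
python3 - <<'E'
s=open('h.py').read()
i=s.index('def wr(');s=s[:i]+'''def wr(n=8):
    o=[]
    for _ in range(n): o.append(np.r_[bot.read_ft_force(),bot.read_moment()]); bot.wait(.02)
    return np.mean(o,0)
def at(dep,z,th): return P(FACE+d*dep+UP*z,th)
'''
open('h.py','w').write(s)
E
python3 - <<'E'
from h import *
w=wr(16);print(w.round(2))
p,q=at(-.006,.105,-.09);print(bot.move_linear(p,.15,q,until_force=6))
p,q=at(-.006,.0865,-.09);print(bot.move_linear(p,.05,q,until_force=5))
w=wr(16);print(w.round(2),bot.read_clock()); np.save('w0.npy',w)
ims=[cv2.resize(snap('side')[130:210,200:300],(500,400),interpolation=2),cv2.resize(snap('scene')[150:230,190:250],(300,400),interpolation=2)]
cv2.imwrite('pics/pre.png',np.hstack(ims)[:,:,::-1])
t=FACE-.006*d+UP*.0865
print('toe side',(proj('side',t)-[200,130])*5,'scene',(proj('scene',t)-[190,150])*5+[500,0],'notch',(proj('side',FACE+UP*.087)-[200,130])*5,(proj('scene',FACE+UP*.087)-[190,150])*5+[500,0])
E
```

```text
[ 0.1   0.03 -3.    0.27 -0.03 -0.  ]
False
False
[-0.32 -0.19 -3.15  0.27 -0.02  0.  ] 22.6333
toe side [225.14048216 116.00265052] scene [615.83615938 200.86142879] notch [228.3615442  110.41512302] [608.87421577 196.22420408]
```

View pics/pre.png

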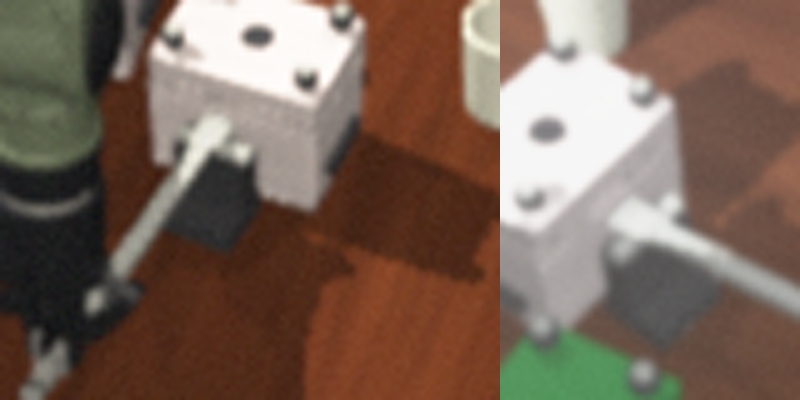

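The toe is at about (218,122) in the side crop and (618,208) in the scene crop, about 1.5 px low of expectation. It is centred over the ridge just before the notch. Inserting slightly higher, with force guard.

Run:
```python
from h import *
w0=np.load('w0.npy')
p,q=at(-.006,.089,-.09);bot.move_linear(p,.05,q)
p,q=at(.020,.089,-.09);hit=bot.move_linear(p,.04,q,until_force=5)
w=wr();T=toolT();print('hit',hit,(w-w0).round(2),'adv left',((p-T[:3,3])@d).round(4))
if not hit:
    # level a bit, then down onto the ridge
    p,q=at(.020,.0895,-.03);print('lvl',bot.move_linear(p,.04,q,until_force=5)); w1=wr(12);print((w1-w0).round(2)); np.save('w1.npy',w1)
    p,q=at(.020,.082,-.03);h2=bot.move_linear(p,.02,q,until_force=3.5);w=wr();print('ridge',h2,(w-w1).round(2),'above tgt',toolT()[2,3]-p[2])
print(bot.read_clock())
```

```text
hit False [ 0.12  0.17  0.14  0.01 -0.02  0.  ] adv left 0.0003
lvl False
[ 0.1   0.16  0.13  0.09 -0.03  0.01]
ridge False [ 0.31  0.22  0.94 -0.28  0.02 -0.  ] above tgt 0.00012486307957604997
25.3417
```

```bash
cat >> h.py <<'E'
AX=FACE-d*.031+UP*.075   # ridge cylinder axis
A0=.051
def lev(th):
    b=d*np.cos(th)+UP*np.sin(th); n=UP*np.cos(th)-d*np.sin(th)
    return P(AX+.013*n+(A0+.008*th)*b,th)
def est(n=5,th=0.):
    w=wr(n);T=toolT();lat=np.cross(-d,UP) # torque axis: up force at handle is +
    c=AX+.008*UP; o=[]
    for h in (0,.1,.25):
        r=T[:3,3]-h*T[:3,2]-c; tau=(np.cross(r,w[:3])+w[3:])@lat+.34
        o.append(tau/(A0*1.1))
    return np.round(o,1),w.round(2)
E
python3 - <<'E'
from h import *
print(est())
for th in np.arange(-.03,.121,.015):
    p,q=lev(th);bot.move_linear(p,.04,q);e,w=est(3);print(round(th,3),e,w)
    if e[0]>47:break
print(bot.read_clock())
E
```

```text
(array([0.4, 0.3, 0.1]), array([ 0.48,  0.02, -1.62,  0.05, -0.03,  0.  ]))
-0.03 [-0.9 -1.2 -1.8] [-0.18  0.23 -2.98  0.29 -0.06  0.07]
-0.015 [-0.5 -0.8 -1.1] [ 0.07  0.1  -2.73  0.26 -0.01 -0.02]
0.0 [1.2 1.  0.7] [-0.35  0.09 -2.68  0.34 -0.01 -0.05]
0.015 [3.6 2.6 1. ] [-0.15  0.5  -2.22  0.35 -0.05 -0.03]
0.03 [2.  2.2 2.4] [ 0.34 -0.25 -2.56  0.37 -0.   -0.02]
0.045 [3.7 2.5 0.7] [-0.26  0.55 -2.44  0.41 -0.03 -0.01]
0.06 [4.9 3.8 2.1] [ 0.15  0.43 -2.32  0.45  0.01 -0.03]
0.075 [4.9 4.2 3.3] [-0.51  0.17 -2.35  0.46 -0.02 -0.04]
0.09 [-2.8  1.4  7.7] [ 0.28 -2.56 -1.23 -0.1  -0.04 -0.03]
0.105 [ 4.3 13.5 27.2] [-0.21 -4.8   3.05 -0.54 -0.   -0.01]
0.12 [ 3.8 14.6 30.8] [-0.46 -5.48  4.3  -0.78  0.03 -0.02]
28.7333
```

Run:
```python
from h import *
p,q=lev(.12);print(est(8))
for s in (.0007,.0014,.002):
    bot.move_linear(p+d*s,.04,q);print(s,est(8))
print(bot.read_clock())
```

```text
(array([ 3.8, 13.8, 28.9]), array([-0.05, -5.13,  3.97, -0.73,  0.03, -0.  ]))
0.0007 (array([12.6, 19.9, 31. ]), array([ 0.42, -3.61,  4.4 , -0.43, -0.06,  0.05]))
0.0014 (array([28.3, 29.8, 32. ]), array([ 0.66, -0.26,  4.56,  0.22, -0.16,  0.04]))
0.002 (array([50.5, 43.6, 33.3]), array([ 1.32,  4.37,  4.17,  1.27, -0.29,  0.05]))
30.0167
```

```bash
sed -i 's/(0,.1,.25)/(0,.25,.275)/' h.py
cat > run.py <<'E'
from h import *
import sys,json
def go(th0,s,ths,stop,n=3):
    for th in ths:
        p,q=lev(th);bot.move_linear(p+d*s,.04,q);e,w=est(n);Fd=w[:3]@d
        print(round(th,4),round(s*1e3,2),e[2],'Fd',Fd.round(1),'Fz',w[2],'Mx',w[3],flush=True)
        s+=np.clip(.00012*Fd,-.0008,.0008)
        if e[2]>stop: break
    print('s',s,bot.read_clock()); return th,s
if __name__=='__main__':
    a=[float(x) for x in sys.argv[1:]]
    go(0,a[0],np.arange(a[1],a[2],a[3]),a[4])
E
python3 run.py .0014 .126 .18 .006 50
```

```text
0.126 1.4 30.3 Fd -4.4 Fz 3.73 Mx 1.29
0.132 0.87 28.8 Fd -3.1 Fz 3.44 Mx 0.99
0.138 0.5 32.5 Fd -0.7 Fz 4.1 Mx 0.51
0.144 0.42 33.1 Fd 1.1 Fz 4.42 Mx 0.07
0.15 0.56 32.2 Fd 2.4 Fz 4.26 Mx -0.21
0.156 0.85 32.5 Fd 2.9 Fz 4.42 Mx -0.33
0.162 1.2 34.0 Fd 2.7 Fz 4.52 Mx -0.22
0.168 1.52 37.2 Fd 1.6 Fz 5.46 Mx -0.08
0.174 1.71 34.2 Fd 1.2 Fz 4.43 Mx 0.1
s 0.001856337121941799 32.7167
```

```bash
sed -i 's/n=3):/n=6):/' run.py; python3 run.py .00186 .177 .23 .003 40
```

```text
0.177 1.86 35.1 Fd -0.0 Fz 4.53 Mx 0.38
0.18 1.86 34.8 Fd -1.0 Fz 4.37 Mx 0.59
0.183 1.74 31.6 Fd -1.2 Fz 3.98 Mx 0.55
0.186 1.59 34.2 Fd -0.5 Fz 4.39 Mx 0.45
0.189 1.53 33.7 Fd -0.2 Fz 4.58 Mx 0.3
0.192 1.51 33.9 Fd 0.6 Fz 4.57 Mx 0.16
0.195 1.59 33.9 Fd 1.0 Fz 4.71 Mx 0.04
0.198 1.71 32.5 Fd 1.3 Fz 4.42 Mx -0.0
0.201 1.86 34.1 Fd 1.0 Fz 4.73 Mx 0.05
0.204 1.98 34.8 Fd 0.9 Fz 4.81 Mx 0.09
0.207 2.09 35.5 Fd 0.7 Fz 4.7 Mx 0.19
0.21 2.17 32.2 Fd -0.3 Fz 4.27 Mx 0.3
0.213 2.14 34.8 Fd -0.3 Fz 4.7 Mx 0.33
0.216 2.1 34.9 Fd -0.0 Fz 4.64 Mx 0.3
0.219 2.1 35.1 Fd 0.3 Fz 4.66 Mx 0.25
0.222 2.13 37.3 Fd 0.5 Fz 5.19 Mx 0.19
0.225 2.19 34.4 Fd 0.4 Fz 4.74 Mx 0.17
0.228 2.24 34.0 Fd 0.9 Fz 4.48 Mx 0.13
s 0.0023400816369418187 39.0167
```

```bash
python3 run.py .00234 .231 .275 .0025 41
```

```text
0.231 2.34 36.3 Fd 1.0 Fz 4.79 Mx 0.15
0.2335 2.46 35.4 Fd 0.5 Fz 4.62 Mx 0.22
0.236 2.52 36.6 Fd 0.5 Fz 4.79 Mx 0.25
0.2385 2.58 33.2 Fd -0.3 Fz 4.35 Mx 0.33
0.241 2.54 37.4 Fd 0.2 Fz 4.95 Mx 0.29
0.2435 2.57 34.7 Fd 0.1 Fz 4.53 Mx 0.28
0.246 2.58 34.9 Fd 0.4 Fz 4.68 Mx 0.2
0.2485 2.62 36.1 Fd 0.4 Fz 4.84 Mx 0.21
0.251 2.67 35.3 Fd 0.4 Fz 4.8 Mx 0.19
0.2535 2.72 34.7 Fd 0.6 Fz 4.6 Mx 0.16
0.256 2.79 38.7 Fd 0.4 Fz 5.42 Mx 0.2
0.2585 2.83 41.0 Fd 0.6 Fz 5.78 Mx 0.18
0.261 2.91 44.4 Fd 0.0 Fz 6.62 Mx 0.23
s 0.002910931833880274 43.5667
```

```bash
sed -i 's/n=6):/n=10):/' run.py; python3 run.py .00291 .263 .275 .002 51.5
```

```text
0.263 2.91 46.0 Fd -0.0 Fz 7.0 Mx 0.22
0.265 2.91 48.0 Fd 0.1 Fz 7.45 Mx 0.17
0.267 2.92 51.2 Fd 0.0 Fz 8.17 Mx 0.15
0.269 2.93 52.9 Fd -0.3 Fz 8.67 Mx 0.16
s 0.002895168980520663 45.2333
```

Run:
```python
from h import *
bot.wait(.6);print(est(10))
for th in (.2,.1,.03):
    p,q=lev(th);bot.move_linear(p+d*.0025,.08,q)
print(est(4))
p,q=at(.020,.0895,-.03);bot.move_linear(p,.08,q)
p,q=at(.018,.090,-.07);bot.move_linear(p,.08,q);w=wr(4);print('free',w.round(2))
p,q=at(-.007,.091,-.08);print('hit',bot.move_linear(p,.06,q,until_force=6));print(wr(3).round(2),bot.read_clock())
```

```text
(array([41.3, 51.4, 52.4]), array([-0.31,  0.24,  8.56,  0.15,  0.06, -0.03]))
(array([-0.2, -0.7, -0.8]), array([ 0.09, -0.04, -2.76,  0.27, -0.04,  0.07]))
free [ 0.3  -0.06 -3.23  0.32 -0.04 -0.02]
hit False
[ 0.14  0.39 -3.38  0.29 -0.03 -0.01] 48.5667
```

Run:
```python
from h import *
p,q=at(-.009,.165,-.08);bot.move_linear(p,.15,q)
p,q=pose(C0+.16*u0,u0,-SAG)
g=lambda z:[p[0],p[1],z]
bot.move_pose(g(.10),q); print(bot.read_clock())
bot.move_linear(g(-.012),.12)
h=bot.move_linear(g(-.031),.025,until_force=4);print('hit',h,bot.read_position()[2],wr(3).round(2))
bot.move_linear(g(min(bot.read_position()[2],-.0285)),.02)
print(wr(3).round(2))
bot.set_gripper(.3);bot.wait(.2);print(bot.read_gripper_width(),wr(3).round(2))
z=bot.read_position()[2]
bot.move_linear(g(z+.03),.05);bot.move_linear(g(.12),.2)
bot.move_pose([.40,.22,.25],q);bot.wait(.2)
for c in('side','scene'):
    snap(c,c+'_end.png');print([(np.round(x['bbox']).tolist(),round(x['confidence'],2)) for x in bot.search_frame(c,'bar_toe')])
print(wr(3).round(2),bot.read_clock())
```

```text
50.0167
hit True -0.029768773486394833 [-0.76 -0.33  4.66  0.13  0.06 -0.02]
[ 0.02 -0.31  1.49  0.23 -0.07 -0.03]
0.29779325504812026 [-0.36  0.33 -0.33  0.04  0.01 -0.03]
[([246.0, 206.0, 30.0, 55.0], 0.72)]
[([259.0, 178.0, 80.0, 50.0], 0.7), ([118.0, 139.0, 53.0, 36.0], 0.6)]
[-0.05 -0.8  -0.07 -0.    0.03  0.01] 55.2333
```

```bash
python3 -c "
from cell import bot
print(bot.close_job())"
```

```text
the job is handed in; nothing more can be done
None
```

I levered the upper half up until it bore on the stop collars at an estimated 50–70 N and held it there a moment, then laid the bar back where it started, flat and clear of the mould and block. The job was handed in at about 55 s; the toe force was inferred from the wrist readings, and I judged the final state from forces and detector boxes, not by viewing a closing picture.

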